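# Check the sample mill runs free and offer up its cover

### The arm

A 6-joint arm with a two-finger parallel gripper is mounted at the origin on the work surface. World frame = base frame: x ahead of the robot, y to its left, z up, the work surface at z = 0. Lengths are in m, angles in rad, forces in N, time in s.
With the tool pointing down it reaches from about 0.35 to 0.875 m from the base axis. Payload 15.5 kg.
Tool frame: the origin (TCP) lies at the very end of the fingers, on their centre line; the grasp point (between the pads) lies 19 mm behind it; z points along the fingers, y is the direction in which the jaws open and shut (so a half turn about z gives the same grasp; the last joint's range is limited). The gripper opens to 85 mm and grips with 20 to 120 N. Pads are 22 mm wide; open, the fingers measure 114 mm over their backs; the gripper's body (76 mm by 85 mm) begins 54 mm behind the grasp point. The pads swing forward as they close: fully open they stand 13 mm farther back than shut.
Start: joints at [-1.335, 0.494, 1.345, -0, 1.302, -0.096], TCP at [0.204, -0.591, 0.231] pointing down, gripper open.
Joint ranges: [-2.91, 2.91], [-0.82, 2.16], [0.22, 2.67], [-1.22, 4.37], [0.12, 2.79], [-3.08, 3.08]. Speed limits (rad/s): [1.89, 1.89, 2.57, 3.01, 3.01, 3.01].

### API

Orientations are given as a 3x3 rotation matrix whose columns are the frame's x, y, z axes.
In Python, from rig import bot gives the robot as it stands. The module is installed in compiled form; this text tells all that it offers.
- The arm moves only by the tool apply_moves, never from a script. Its argument "plan" is a list of rows, each an object of numbers: "x", "y", "z": the shift along the tool's x, y, z in mm; "wx", "wy", "wz": the turn, a rotation vector about the tool's x, y, z in degrees; "claw": the opening in per cent of the stroke, from 0 (shut) to 100 (fully open). In form: [{"x": .., "y": .., "z": .., "wx": .., "wy": .., "wz": .., "claw": ..}, ...]. A call has 1 to 12 rows; each row shifts and turns the commanded pose from where the row before left it, along the tool's axes as they then stand; what a row does not reach is not made up. A row lasts 1/8 s, in which the tool goes at most 62.5 mm and 10.7 degrees, less where a joint would pass 70% of its speed; a pose out of reach is approached as far as the arm can. A call is refused whole if a number of a shift passes 62.5 or a number of a turn 10.7, either way. A call with a gripper value outside its range is refused whole. The fingers move at their own pace and stop on an object; "force" is the grip in N (left out, the last holds). Time passes only in rows, so rows that do not move let the fingers close. It gives the time, the measured TCP pose, the force and the opening at its end, in the units of the state.
- bot.read_state(): the state, without advancing time (a new reading comes with each control period).
- bot.read_camera(name): name is "scene" or "top" or "wrist"; returns (picture, depth): 384x512x3 uint8, red, green, blue; 384x512 float32, m along the optical axis (not along the pixel's ray), 0 where there is no reading.
- bot.camera_params(name): a dict with "fx", "fy", "cx", "cy" (pixels), "view" (4x4, takes a point from world to camera coordinates); the wrist camera has in their place "T_tool_cam" (4x4, takes a point from camera to tool coordinates, whose origin is the TCP and whose axes are the flange's). Camera axes: x right, y down, z forward; pixel columns grow to the right and rows downward; lengths in m; the calibration is good to about 2 mm. A picture is of the moment at which its call begins: read the wrist's pose just before it. camera_params takes no time and is no camera call.
- bot.finish_job(): hands the job in, once; it reports no verdict.
Trained networks look in the newest picture that a camera, given by its name, has taken for a name from the list of things; names that differ only in an ending like _2 or _b are one class to them, and where a whole thing is asked for, a point or a joint stands for the part that bears it (a point fixed in the world has none). Each returns a list of dicts, best first, with "conf" (0 to 1); they miss things now and then, are a little off and sometimes report something else, mostly with a low value. They report only what shows in the picture. A call takes as long as a camera call.
- bot.recognise(camera, thing): "location" ([column, row] in pixels, amid what is visible of it).
- bot.regions_of(camera, thing): "pixels" (384x512 bool, what is visible of it) and "location" ([column, row] in pixels, amid what is visible of it).
- bot.landmark_of(camera, thing): "location" ([column, row] in pixels: a listed point, or the origin of a listed thing).
The state is a dict: "time": time; "joint_pos": joint angles; "qd": joint speeds; "effort": joint torques, N m; "position": TCP position; "eef_rot": TCP orientation; "contact_force": force on the tool from outside, world axes, zero at the start; "ft_torque": the same for the moment, N m; "gripper_width": finger opening in m.
Only numpy, scipy, OpenCV 4.12 (cv2) and the standard library are available. Lean on these libraries where they do the work, as an engineer would, in place of code of your own. Each camera call takes 0.05 s, during which the arm holds its last target. There are 200 camera calls.

### The job

Before the sample mill is closed, take its handwheel by the upright knob and bring it round one full turn, either way, back to where it started, to check that the rotor runs free. Then pick up the rectangular four-hole cover by its grip and hold it level, hovering about 15 mm above the mill's flange with all four of its holes straight over the four threaded holes, so that a colleague can start the screws; finish while still holding it there in the air, clear of the mill. Do not knock the mill with the cover, and leave the round cover and everything else on the counter where it is.

Things in the scene. Friction and masses are not known exactly. Their poses are not given: they have to be found in the camera images.
- mill: hand-turned sample mill, fixed to the counter: a grey base 130 (its x) x 330 (its y) x 30 mm high; towards its -y end stands the square grinding chamber with a rectangular aluminium flange on top, towards its +y end a post with the handwheel. Origin at the centre of the base's underside, on the counter. Its y axis runs from the chamber to the handwheel.
- flange_centre (a point): centre of the flange's upper face, 90 mm above the counter. The flange is 90 mm along the mill's x, 120 mm along the mill's y, and 14 mm thick, with a rectangular opening of 40 x 60 mm in the middle (a four-bladed rotor inside, geared to the handwheel and wholly below the flange). Axes as the mill's.
- flange_hole0 (a point): threaded hole (8 mm wide) at the flange's +x +y corner, centre of its mouth in the flange's upper face; the four holes lie at +-33 mm along the mill's x and +-48 mm along the mill's y from flange_centre
- flange_hole1 (a point): threaded hole (8 mm wide) at the flange's -x +y corner, centre of its mouth in the flange's upper face; the four holes lie at +-33 mm along the mill's x and +-48 mm along the mill's y from flange_centre
- flange_hole2 (a point): threaded hole (8 mm wide) at the flange's -x -y corner, centre of its mouth in the flange's upper face; the four holes lie at +-33 mm along the mill's x and +-48 mm along the mill's y from flange_centre
- flange_hole3 (a point): threaded hole (8 mm wide) at the flange's +x -y corner, centre of its mouth in the flange's upper face; the four holes lie at +-33 mm along the mill's x and +-48 mm along the mill's y from flange_centre
- handwheel (a joint): turn of the handwheel in rad about the vertical, 0 at the start, growing anticlockwise seen from above; no stops within three turns. A little stiff (about 1 to 2 N at the knob) and it stays where it is left.
- wheel_axis (a point): point on the handwheel's vertical axis of turning in the upper face of the wheel, 97 mm above the counter. The wheel is an aluminium disc of 120 mm diameter, 12 mm thick, with a flat hub 32 mm across standing 4 mm higher.
- knob_grip (a point): the point to grip on the handwheel's knob, on the knob's own centre line, 26 mm above the wheel's face (123 mm above the counter); it goes round with the wheel at 45 mm from the wheel's axis. The knob is an upright black cylinder of 22 mm diameter and 42 mm height that spins freely about its own vertical centre line, so a gripper holding it need not turn. It may start on any side of the axis.
- cover: the mill's rectangular cover: a white plastic plate 90 (its x) x 120 (its y) x 6 mm with four through holes 12 mm wide near its corners, and in the middle a black upright grip bar, 16 mm thick (x), 56 mm long (y), its top 46 mm above the plate's underside. Origin at the centre of the plate's underside, z up. It weighs 0.12 to 0.21 kg and lies on the counter, grip up. The hole pattern is the flange's, so it fits either way round (half a turn about the vertical).
- cover_hole0 (a point): through hole at the cover's +x +y corner, its centre in the plate's underside; the holes lie at +-33 mm along x and +-48 mm along y from the cover's origin
- cover_hole1 (a point): through hole at the cover's -x +y corner, its centre in the plate's underside; the holes lie at +-33 mm along x and +-48 mm along y from the cover's origin
- cover_hole2 (a point): through hole at the cover's -x -y corner, its centre in the plate's underside; the holes lie at +-33 mm along x and +-48 mm along y from the cover's origin
- cover_hole3 (a point): through hole at the cover's +x -y corner, its centre in the plate's underside; the holes lie at +-33 mm along x and +-48 mm along y from the cover's origin
- round_cover: bystander: a round white cover, 104 mm across and 6 mm thick, with three hole marks and the same black grip bar (16 x 56 mm, top at 46 mm); origin at the centre of its underside. Not wanted.
- canister: bystander: screw-top canister with a ridged white lid, 98 mm across, 120 mm high; origin under its centre
- tube_rack: bystander: orange rack, 80 (x) x 190 (y) x 61 mm high with tubes to 100 mm; origin under its centre
- cup0: bystander: clear open sample cup, 60 mm across the rim, 55 mm high; origin under its centre
- cup1: bystander: clear open sample cup, 60 mm across the rim, 55 mm high; origin under its centre
- cup2: bystander: clear open sample cup, 60 mm across the rim, 55 mm high; origin under its centre
- scoop: bystander: steel scoop lying along its x, about 175 mm long, 50 mm wide, 26 mm high; origin on the counter under its length
- wheel_post: the grey post on the mill's base that carries the handwheel, 60 mm across; origin at its foot on the axis of the wheel, 30 mm above the counter. Its x axis points to where the knob stood at the start.

How it is judged:
By the outcome, as a careful person would: the job done as asked, in the order asked, and still so for the second after the job is handed in, while the arm keeps its last pose, push and grip.
It also fails if it takes over 72 s, if anything falls off the work surface, if the arm or the gripper's body presses on something with over 40 N, if the wrist force passes 120 N, or if a joint passes its speed limit or range.

## Working session

There is one attempt and no reset: what is moved stays moved. The work goes in short steps, Python scripts to look and compute and a tool call to move; the robot and the scene stay as the last step left them, time stands still between calls to the robot, and variables do not carry over. Pictures are saved under pics/ and viewed, about 8 in all and at most 12, crops included, and the job is handed in when it is done.

Besides the shell and the picture viewer there is one more tool, called after ">>>" as name([rows], argument=value, ...), one row to a line, values as JSON. apply_moves: Moves the arm, as the interface text tells. Its arguments: {"type":"object","properties":{"plan":{"type":"array","items":{"type":"object","properties":{"x":{"type":"number"},"y":{"type":"number"},"z":{"type":"number"},"wx":{"type":"number"},"wy":{"type":"number"},"wz":{"type":"number"},"claw":{"type":"number"}}}},"force":{"type":"number"}},"required":["plan"]}

```bash
mkdir -p pics; cat > h.py <<'E'
import numpy as np, cv2
from rig import bot
def cam(name):
    s=bot.read_state(); im,d=bot.read_camera(name); p=bot.camera_params(name)
    if 'view' in p: T=np.linalg.inv(np.array(p['view']))
    else:
        W=np.eye(4); W[:3,:3]=np.array(s['eef_rot']); W[:3,3]=s['position']; T=W@np.array(p['T_tool_cam'])
    return im,d,p,T
def ray(p,T,uv):
    c=np.array([(uv[0]-p['cx'])/p['fx'],(uv[1]-p['cy'])/p['fy'],1.]); return T[:3,3],T[:3,:3]@c
def onz(p,T,uv,z):
    o,r=ray(p,T,uv); return o+r*(z-o[2])/r[2]
def proj(p,T,X):
    c=np.linalg.inv(T)@np.append(X,1); return np.array([p['fx']*c[0]/c[2]+p['cx'],p['fy']*c[1]/c[2]+p['cy']])
def save(n,im): cv2.imwrite('pics/'+n,im[:,:,::-1])
E
cat > a.py <<'E'
from h import *
np.set_printoptions(precision=4,suppress=True)
Z=dict(flange_centre=.09,flange_hole0=.09,flange_hole1=.09,flange_hole2=.09,flange_hole3=.09,wheel_axis=.097,knob_grip=.123,cover=0,cover_hole0=0,cover_hole1=0,cover_hole2=0,cover_hole3=0,round_cover=0,canister=0,tube_rack=0,scoop=0,mill=0,cup0=0)
out=[]
for n in ['top','scene']:
    im,d,p,T=cam(n); out.append(im); print(n,T[:3,3])
    for k,z in Z.items():
        if n=='scene' and k in('canister','tube_rack','scoop','cup0','mill'): continue
        for r in bot.landmark_of(n,k)[:2]: print(k,round(r['conf'],2),np.round(r['location'],1),onz(p,T,r['location'],z)[:2])
    save(n+'1.png',im)
print(bot.read_state()['time'])
E
python3 a.py
```

```text
top [ 0.5088 -0.0399  1.5121]
flange_centre 0.66 [257.7 222.7] [ 0.4995 -0.0103]
flange_hole0 0.97 [245.8 211.9] [0.5321 0.0245]
flange_hole0 0.79 [246.1 231.4] [0.4743 0.0245]
flange_hole1 0.97 [245.8 211.9] [0.5321 0.0245]
flange_hole1 0.79 [246.1 231.4] [0.4743 0.0245]
flange_hole2 0.97 [245.8 211.9] [0.5321 0.0245]
flange_hole2 0.79 [246.1 231.4] [0.4743 0.0245]
flange_hole3 0.97 [245.8 211.9] [0.5321 0.0245]
flange_hole3 0.79 [246.1 231.4] [0.4743 0.0245]
wheel_axis 0.6 [205.  222.7] [0.5022 0.1455]
knob_grip 0.72 [279.2 226.6] [ 0.4874 -0.0731]
knob_grip 0.39 [184.5 214.3] [0.5277 0.2016]
cover 0.94 [354.7 238.2] [ 0.4453 -0.3121]
cover_hole0 0.84 [361.4 225.6] [ 0.4844 -0.3342]
cover_hole0 0.81 [333.3 230.6] [ 0.4702 -0.2457]
cover_hole1 0.84 [361.4 225.6] [ 0.4844 -0.3342]
cover_hole1 0.81 [333.3 230.6] [ 0.4702 -0.2457]
cover_hole2 0.84 [361.4 225.6] [ 0.4844 -0.3342]
cover_hole2 0.81 [333.3 230.6] [ 0.4702 -0.2457]
cover_hole3 0.84 [361.4 225.6] [ 0.4844 -0.3342]
cover_hole3 0.81 [333.3 230.6] [ 0.4702 -0.2457]
round_cover 0.92 [338.9 180.7] [ 0.6271 -0.2674]
canister 0.62 
[... 868 characters left out ...]
 [308.6 191. ] [0.5095 0.1532]
knob_grip 0.49 [325.1 186.3] [0.502  0.2002]
knob_grip 0.25 [166.3 180.6] [ 0.5899 -0.2843]
cover 0.79 [184.7 172.9] [ 0.4397 -0.2951]
cover 0.46 [245.9 265.4] [0.7565 0.0108]
cover_hole0 0.96 [172.7 164.9] [ 0.4113 -0.3519]
cover_hole0 0.91 [194.6 180.2] [ 0.4654 -0.2487]
cover_hole1 0.96 [172.7 164.9] [ 0.4113 -0.3519]
cover_hole1 0.91 [194.6 180.2] [ 0.4654 -0.2487]
cover_hole2 0.96 [172.7 164.9] [ 0.4113 -0.3519]
cover_hole2 0.91 [194.6 180.2] [ 0.4654 -0.2487]
cover_hole3 0.96 [172.7 164.9] [ 0.4113 -0.3519]
cover_hole3 0.91 [194.6 180.2] [ 0.4654 -0.2487]
round_cover 0.61 [254.  183.5] [ 0.4331 -0.0398]
round_cover 0.6 [173.6 209. ] [ 0.6046 -0.2752]
1.65
```

```bash
python3 -c "
import cv2,numpy as np
a=cv2.imread('pics/top1.png');b=cv2.imread('pics/scene1.png');cv2.imwrite('pics/both.png',cv2.resize(np.vstack([a,b]),(400,600)))"
```

```text
(no output)
```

View pics/top1.png

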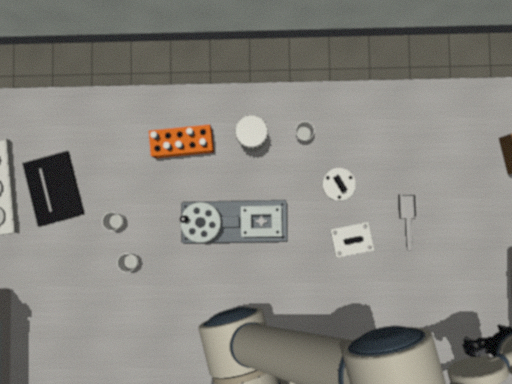

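View pics/scene1.png

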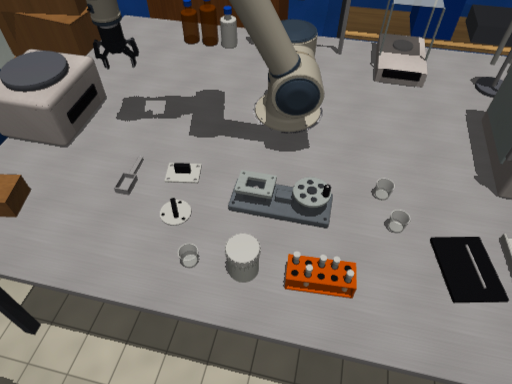

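The top view shows the mill along y, with the chamber at about (262,221), wheel (201,222) and knob (184,219). The rectangular cover is at (353,239) and the round one at (339,184). The scene view agrees.

```bash
python3 - <<'E'
from h import *
np.set_printoptions(precision=4,suppress=True)
s=bot.read_state(); print(s['time'],s['position'],s['eef_rot'],s['gripper_width'])
p=bot.camera_params('wrist'); print(p)
R=np.array(s['eef_rot']); print('to (0.47,0.10,.36) tool mm',1e3*R.T@(np.array([.47,.10,.36])-s['position']))
E
```

```text
1.65 [ 0.2036 -0.5909  0.2313] [[ 0.9455  0.3257  0.    ]
 [ 0.3257 -0.9455  0.    ]
 [ 0.     -0.     -1.    ]] 0.08533873015977757
{'fx': 276.24179767823915, 'fy': 276.24179767823915, 'cx': 256.13356076823027, 'cy': 194.32173612975376, 'T_tool_cam': array([[-0.0004, -0.9629, -0.2697,  0.0694],
       [ 1.    , -0.0004,  0.    ,  0.0001],
       [-0.0001, -0.2697,  0.9629, -0.1417],
       [ 0.    ,  0.    ,  0.    ,  1.    ]])}
to (0.47,0.10,.36) tool mm [ 476.9322 -566.436  -128.6789]
```

>>> apply_moves([
  {"z": -20, "wz": -10.2},
  {"z": -20, "wz": -10.2},
  {"z": -20, "wz": -10.2},
  {"z": -20, "wz": -10.2},
  {"z": -20, "wz": -10.2},
  {"z": -20, "wz": -10.2},
  {"z": -9, "wz": -10},
  {"x": 43, "y": 30},
  {"x": 43, "y": 30},
  {"x": 43, "y": 30},
  {"x": 43, "y": 30},
  {"x": 43, "y": 30},
])

```text
invalid input
```

>>> apply_moves([
  {"x": 43, "y": 30},
  {"x": 43, "y": 30},
  {"x": 40, "y": 30},
  {},
])

```text
invalid input
```

```bash
cat > b.py <<'E'
from h import *
import sys
np.set_printoptions(precision=4,suppress=True)
im,d,p,T=cam('wrist'); save(sys.argv[1]+'.png',im); s=bot.read_state()
np.savez(sys.argv[1],im=im,d=d,T=T)
print(s['time'],s['position'],s['contact_force'],s['gripper_width'],s['joint_pos'])
print(np.array(s['eef_rot']))
for a in sys.argv[2:]:
    k,z=a.split(':')
    for r in bot.landmark_of('wrist',k)[:6]: print(k,round(r['conf'],2),np.round(r['location'],1),onz(p,T,r['location'],float(z))[:2])
E
python3 b.py cov cover:0 cover_hole0:0
```

```text
1.7 [ 0.2036 -0.5909  0.2313] [ 0.1321 -0.1292  0.4244] 0.08553207695416681 [-1.3345  0.4936  1.3455 -0.      1.3025 -0.0955]
[[ 0.9455  0.3257 -0.    ]
 [ 0.3257 -0.9455  0.    ]
 [-0.     -0.     -1.    ]]
```

View pics/cov.png

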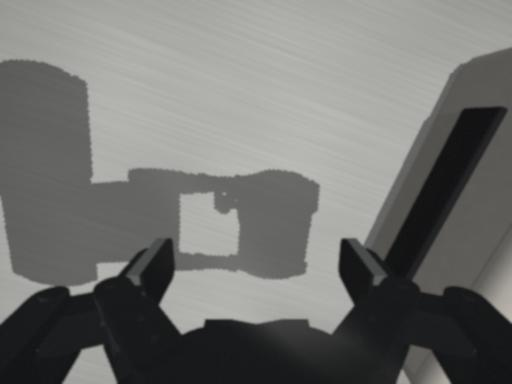

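The move was refused, and that picture only shows the bare counter and shadow at the start pose. I'll write the rows out in full.

>>> apply_moves([
  {"x": 0, "y": 0, "z": -20, "wx": 0, "wy": 0, "wz": -10.2, "claw": 100},
  {"x": 0, "y": 0, "z": -20, "wx": 0, "wy": 0, "wz": -10.2, "claw": 100},
  {"x": 0, "y": 0, "z": -20, "wx": 0, "wy": 0, "wz": -10.2, "claw": 100},
  {"x": 0, "y": 0, "z": -20, "wx": 0, "wy": 0, "wz": -10.2, "claw": 100},
  {"x": 0, "y": 0, "z": -20, "wx": 0, "wy": 0, "wz": -10.2, "claw": 100},
  {"x": 0, "y": 0, "z": -20, "wx": 0, "wy": 0, "wz": -10.2, "claw": 100},
  {"x": 0, "y": 0, "z": -9, "wx": 0, "wy": 0, "wz": -10, "claw": 100},
  {"x": 43, "y": 30, "z": 0, "wx": 0, "wy": 0, "wz": 0, "claw": 100},
  {"x": 43, "y": 30, "z": 0, "wx": 0, "wy": 0, "wz": 0, "claw": 100},
  {"x": 43, "y": 30, "z": 0, "wx": 0, "wy": 0, "wz": 0, "claw": 100},
  {"x": 43, "y": 30, "z": 0, "wx": 0, "wy": 0, "wz": 0, "claw": 100},
  {"x": 43, "y": 30, "z": 0, "wx": 0, "wy": 0, "wz": 0, "claw": 100},
])

```text
time: 3.3
position: [0.3535, -0.3739, 0.3604]
eef_rot: [[-0.003, 1.0, 0.0], [1.0, 0.003, -0.0], [-0.0, 0.0, -1.0]]
contact_force: [0.7, -0.6, 0.5]
gripper_width: 0.0854
```

>>> apply_moves([
  {"x": 42, "y": 30, "z": 0, "wx": 0, "wy": 0, "wz": 0, "claw": 100},
  {"x": 42, "y": 30, "z": 0, "wx": 0, "wy": 0, "wz": 0, "claw": 100},
  {"x": 40, "y": 30, "z": 0, "wx": 0, "wy": 0, "wz": 0, "claw": 100},
  {"x": 0, "y": 0, "z": 0, "wx": 0, "wy": 0, "wz": 0, "claw": 100},
])

```text
time: 3.8
position: [0.4437, -0.2485, 0.3604]
eef_rot: [[-0.008, 1.0, 0.0], [1.0, 0.008, 0.0], [0.0, 0.0, -1.0]]
contact_force: [-1.0, 0.4, -0.2]
gripper_width: 0.0855
```

```bash
python3 b.py cov cover:0 cover_hole0:0.006
```

```text
3.85 [ 0.4429 -0.25    0.3603] [ 0.5159 -0.2771 -1.1799] 0.08572654261818603 [-0.6312  0.2187  1.4196 -0.      1.5032 -0.6376]
[[-0.0064  1.      0.    ]
 [ 1.      0.0064 -0.0001]
 [-0.0001  0.     -1.    ]]
cover 0.61 [253.8 186.3] [ 0.4411 -0.305 ]
cover_hole0 0.92 [278.3 204.3] [ 0.4875 -0.3381]
cover_hole0 0.81 [270.8 155.3] [ 0.4713 -0.246 ]
cover_hole0 0.69 [242.5 213.3] [ 0.4199 -0.3565]
cover_hole0 0.62 [233.5 160.2] [ 0.4043 -0.2553]
cover_hole0 0.48 [278.5 268.1] [ 0.4917 -0.473 ]
```

View pics/cov.png

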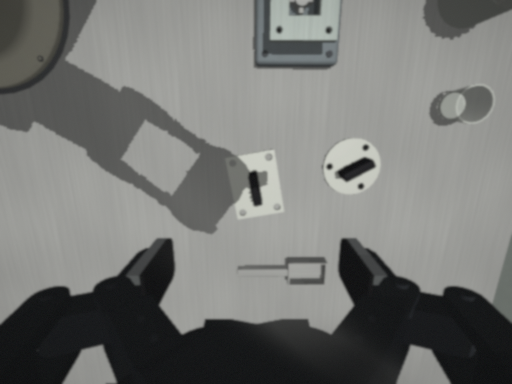

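The cover is at about (255,185), with its holes at (278,204), (271,155), (242,213) and (233,160). The grip bar is upright in the image, and the round cover is at (352,166). Next I move on to the wheel.

>>> apply_moves([
  {"x": 46, "y": 6, "z": 7, "wx": 0, "wy": 0, "wz": 0, "claw": 100},
  {"x": 46, "y": 6, "z": 7, "wx": 0, "wy": 0, "wz": 0, "claw": 100},
  {"x": 46, "y": 6, "z": 7, "wx": 0, "wy": 0, "wz": 0, "claw": 100},
  {"x": 46, "y": 6, "z": 7, "wx": 0, "wy": 0, "wz": 0, "claw": 100},
  {"x": 46, "y": 6, "z": 7, "wx": 0, "wy": 0, "wz": 0, "claw": 100},
  {"x": 46, "y": 6, "z": 7, "wx": 0, "wy": 0, "wz": 0, "claw": 100},
  {"x": 46, "y": 6, "z": 7, "wx": 0, "wy": 0, "wz": 0, "claw": 100},
  {"x": 46, "y": 6, "z": 7, "wx": 0, "wy": 0, "wz": 0, "claw": 100},
  {"x": 0, "y": 0, "z": 0, "wx": 0, "wy": 0, "wz": 0, "claw": 100},
  {"x": 0, "y": 0, "z": 0, "wx": 0, "wy": 0, "wz": 0, "claw": 100},
])

```text
time: 5.2
position: [0.4891, 0.116, 0.3043]
eef_rot: [[-0.003, 1.0, -0.0], [1.0, 0.003, -0.0], [-0.0, -0.0, -1.0]]
contact_force: [0.5, 0.3, -0.2]
gripper_width: 0.0857
```

```bash
python3 b.py wh wheel_axis:.097 knob_grip:.123 flange_hole0:.09 flange_centre:.09; python3 - <<'E'
from h import *
z=np.load('wh.npz');d=z['d'];T=z['T'];p=bot.camera_params('wrist')
v,u=np.mgrid[:384,:512]
C=np.stack([(u-p['cx'])/p['fx']*d,(v-p['cy'])/p['fy']*d,d],-1)@T[:3,:3].T+T[:3,3]
ok=(d>0)&(abs(C[...,0]-.5)<.1)&(abs(C[...,1]-.15)<.13)
k=ok&(C[...,2]>.134)&(C[...,2]<.145);print('knob top',k.sum(),C[k].mean(0),C[k].min(0),C[k].max(0))
w=ok&(abs(C[...,2]-.097)<.0025)&(C[...,1]>.06)
pts=C[w][:,:2].astype(np.float32);print('wheel',w.sum(),cv2.minEnclosingCircle(pts))
ok=(d>0)&(abs(C[...,2]-.09)<.004)&(C[...,1]<.07)&(C[...,1]>-.1)&(abs(C[...,0]-.5)<.1)
print('flange',ok.sum(),cv2.minAreaRect(C[ok][:,:2].astype(np.float32)),np.median(C[ok][:,2]))
E
```

```text
5.25 [0.4891 0.1158 0.3044] [ 0.2396 -0.3027 -0.2779] 0.08567165522530626 [ 0.1138  0.2499  1.5302 -0.0003  1.3615  0.1117]
[[-0.0022  1.      0.0001]
 [ 1.      0.0022 -0.0003]
 [-0.0003  0.0001 -1.    ]]
wheel_axis 0.73 [264.5 134.1] [0.5004 0.1641]
knob_grip 0.84 [278.1  95.8] [0.5142 0.2071]
knob_grip 0.66 [291.  293.1] [ 0.5377 -0.0444]
flange_hole0 0.87 [291.4 294.2] [ 0.5432 -0.0697]
flange_hole0 0.73 [290.7 236. ] [0.5387 0.0244]
flange_hole0 0.69 [245.4 290.1] [ 0.4747 -0.0628]
flange_hole0 0.67 [244.4 234.1] [0.4741 0.0271]
flange_centre 0.82 [265.7 263. ] [ 0.5043 -0.0179]
flange_centre 0.47 [242.3 236. ] [0.4711 0.0242]
knob top 334 [0.51678642 0.20410326 0.13787268] [0.50669107 0.19380319 0.13415044] [0.52711754 0.2149309  0.14049225]
wheel 6355 ((0.5068912506103516, 0.1605079621076584), 0.059505198150873184)
flange 3586 ((0.5071672797203064, -0.019240479916334152), (0.08995989710092545, 0.12055735290050507), 0.03439467400312424) 0.08919168727317309
```

View pics/wh.png

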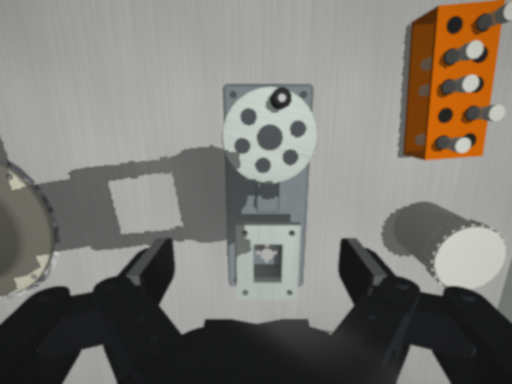

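Knob at about (279,97), wheel centre (269,137), flange (267,263) with four holes. The depth fits agree: wheel axis (0.507, 0.1605), knob (0.517, 0.204), flange centre (0.507, −0.019), yaw about 0. Approaching the knob.

>>> apply_moves([
  {"x": 29, "y": 9.3, "z": 30, "wx": 0, "wy": 0, "wz": 0, "claw": 70},
  {"x": 29, "y": 9.3, "z": 30, "wx": 0, "wy": 0, "wz": 0, "claw": 70},
  {"x": 30, "y": 9, "z": 30, "wx": 0, "wy": 0, "wz": 0, "claw": 70},
  {"x": 0, "y": 0, "z": 30, "wx": 0, "wy": 0, "wz": 0, "claw": 70},
  {"x": 0, "y": 0, "z": 30, "wx": 0, "wy": 0, "wz": 0, "claw": 70},
  {"x": 0, "y": 0, "z": 26, "wx": 0, "wy": 0, "wz": 0, "claw": 70},
  {"x": 0, "y": 0, "z": 20, "wx": 0, "wy": 0, "wz": 0, "claw": 70},
  {"x": 0, "y": 0, "z": 0, "wx": 0, "wy": 0, "wz": 0, "claw": 0},
  {"x": 0, "y": 0, "z": 0, "wx": 0, "wy": 0, "wz": 0, "claw": 0},
  {"x": 0, "y": 0, "z": 0, "wx": 0, "wy": 0, "wz": 0, "claw": 0},
  {"x": 0, "y": 0, "z": 0, "wx": 0, "wy": 0, "wz": 0, "claw": 0},
  {"x": 0, "y": 0, "z": 0, "wx": 0, "wy": 0, "wz": 0, "claw": 0},
], force=30)

```text
time: 6.95
position: [0.5168, 0.2052, 0.1092]
eef_rot: [[-0.004, 1.0, 0.002], [1.0, 0.004, 0.0], [0.0, 0.002, -1.0]]
contact_force: [0.4, -3.7, 8.4]
gripper_width: 0.0213
```

>>> apply_moves([
  {"x": 1.1, "y": -11.7, "z": 0, "wx": 0, "wy": 0, "wz": 0, "claw": 0},
  {"x": -2.0, "y": -11.6, "z": 0, "wx": 0, "wy": 0, "wz": 0, "claw": 0},
  {"x": -4.9, "y": -10.7, "z": 0, "wx": 0, "wy": 0, "wz": 0, "claw": 0},
  {"x": -7.5, "y": -9.0, "z": 0, "wx": 0, "wy": 0, "wz": 0, "claw": 0},
  {"x": -9.6, "y": -6.8, "z": 0, "wx": 0, "wy": 0, "wz": 0, "claw": 0},
  {"x": -11.0, "y": -4.1, "z": 0, "wx": 0, "wy": 0, "wz": 0, "claw": 0},
])

```text
time: 7.7
position: [0.4616, 0.1715, 0.1091]
eef_rot: [[-0.004, 1.0, 0.0], [1.0, 0.004, 0.001], [0.001, 0.0, -1.0]]
contact_force: [-0.5, 3.3, 13.5]
gripper_width: 0.0211
```

>>> apply_moves([
  {"x": -11.7, "y": -1.1, "z": 0, "wx": 0, "wy": 0, "wz": 0, "claw": 0},
  {"x": -11.6, "y": 2.0, "z": 0, "wx": 0, "wy": 0, "wz": 0, "claw": 0},
  {"x": -10.7, "y": 4.9, "z": 0, "wx": 0, "wy": 0, "wz": 0, "claw": 0},
  {"x": -9.0, "y": 7.5, "z": 0, "wx": 0, "wy": 0, "wz": 0, "claw": 0},
  {"x": -6.8, "y": 9.6, "z": 0, "wx": 0, "wy": 0, "wz": 0, "claw": 0},
  {"x": -4.1, "y": 11.0, "z": 0, "wx": 0, "wy": 0, "wz": 0, "claw": 0},
  {"x": -1.1, "y": 11.7, "z": 0, "wx": 0, "wy": 0, "wz": 0, "claw": 0},
  {"x": 2.0, "y": 11.6, "z": 0, "wx": 0, "wy": 0, "wz": 0, "claw": 0},
  {"x": 4.9, "y": 10.7, "z": 0, "wx": 0, "wy": 0, "wz": 0, "claw": 0},
  {"x": 7.5, "y": 9.0, "z": 0, "wx": 0, "wy": 0, "wz": 0, "claw": 0},
  {"x": 9.6, "y": 6.8, "z": 0, "wx": 0, "wy": 0, "wz": 0, "claw": 0},
  {"x": 11.0, "y": 4.1, "z": 0, "wx": 0, "wy": 0, "wz": 0, "claw": 0},
])

```text
time: 9.2
position: [0.5497, 0.152, 0.1091]
eef_rot: [[-0.004, 1.0, -0.001], [1.0, 0.004, 0.0], [0.0, -0.001, -1.0]]
contact_force: [-10.0, -0.6, 16.8]
gripper_width: 0.0208
```

>>> apply_moves([
  {"x": 11.7, "y": 1.1, "z": 0, "wx": 0, "wy": 0, "wz": 0, "claw": 0},
  {"x": 11.6, "y": -2.0, "z": 0, "wx": 0, "wy": 0, "wz": 0, "claw": 0},
  {"x": 10.7, "y": -4.9, "z": 0, "wx": 0, "wy": 0, "wz": 0, "claw": 0},
  {"x": 9.0, "y": -7.5, "z": 0, "wx": 0, "wy": 0, "wz": 0, "claw": 0},
  {"x": 6.8, "y": -9.6, "z": 0, "wx": 0, "wy": 0, "wz": 0, "claw": 0},
  {"x": 4.1, "y": -11.0, "z": 0, "wx": 0, "wy": 0, "wz": 0, "claw": 0},
  {"x": 0, "y": 0, "z": 0, "wx": 0, "wy": 0, "wz": 0, "claw": 0},
  {"x": 0, "y": 0, "z": 0, "wx": 0, "wy": 0, "wz": 0, "claw": 0},
])

```text
time: 10.2
position: [0.5159, 0.2054, 0.1091]
eef_rot: [[-0.004, 1.0, 0.001], [1.0, 0.004, 0.0], [0.0, 0.001, -1.0]]
contact_force: [-2.0, -1.1, 12.4]
gripper_width: 0.0209
```

>>> apply_moves([
  {"x": 0, "y": 0.8, "z": 0, "wx": 0, "wy": 0, "wz": 0, "claw": 0},
  {"x": 0, "y": 0, "z": 0, "wx": 0, "wy": 0, "wz": 0, "claw": 0},
  {"x": 0, "y": 0, "z": 0, "wx": 0, "wy": 0, "wz": 0, "claw": 60},
  {"x": 0, "y": 0, "z": 0, "wx": 0, "wy": 0, "wz": 0, "claw": 60},
  {"x": 0, "y": 0, "z": 0, "wx": 0, "wy": 0, "wz": 0, "claw": 60},
  {"x": 0, "y": 0, "z": -20, "wx": 0, "wy": 0, "wz": 0, "claw": 60},
  {"x": 0, "y": 0, "z": -40, "wx": 0, "wy": 0, "wz": 0, "claw": 60},
  {"x": -40, "y": -5, "z": -50, "wx": 0, "wy": 0, "wz": 0, "claw": 60},
  {"x": -40, "y": -5, "z": -45, "wx": 0, "wy": 0, "wz": 0, "claw": 60},
  {"x": -40, "y": 0, "z": 0, "wx": 0, "wy": 0, "wz": 0, "claw": 60},
  {"x": 0, "y": 0, "z": 0, "wx": 0, "wy": 0, "wz": 0, "claw": 60},
  {"x": 0, "y": 0, "z": 0, "wx": 0, "wy": 0, "wz": 0, "claw": 60},
])

```text
time: 11.7
position: [0.5075, 0.0866, 0.2617]
eef_rot: [[-0.003, 1.0, -0.0], [1.0, 0.003, 0.0], [0.0, -0.0, -1.0]]
contact_force: [-0.3, -0.0, 0.2]
gripper_width: 0.0515
```

```bash
cat > m.py <<'E'
from h import *
import sys
z=np.load(sys.argv[1]+'.npz');d=z['d'];T=z['T'];p=bot.camera_params('wrist')
v,u=np.mgrid[:384,:512]
C=np.stack([(u-p['cx'])/p['fx']*d,(v-p['cy'])/p['fy']*d,d],-1)@T[:3,:3].T+T[:3,3]
ok=(d>0)&(abs(C[...,0]-.5)<.1)&(abs(C[...,1]-.15)<.13)
k=ok&(C[...,2]>.134)&(C[...,2]<.145);print('knob top',k.sum(),C[k].mean(0),C[k].min(0),C[k].max(0))
w=ok&(abs(C[...,2]-.097)<.0025)&(C[...,1]>.06)
pts=C[w][:,:2].astype(np.float32);print('wheel',w.sum(),cv2.minEnclosingCircle(pts))
ok=(d>0)&(abs(C[...,2]-.09)<.004)&(C[...,1]<.07)&(C[...,1]>-.1)&(abs(C[...,0]-.5)<.1)
print('flange',ok.sum(),cv2.minAreaRect(C[ok][:,:2].astype(np.float32)),np.median(C[ok][:,2]))
E
python3 b.py wh2 flange_hole0:.09 flange_centre:.09; python3 m.py wh2
```

```text
11.75 [0.5075 0.0869 0.2616] [0.4811 0.5911 0.3172] 0.05145198241360705 [0.0534 0.3077 1.5698 0.0003 1.2647 0.0493]
[[-0.004   1.     -0.0007]
 [ 1.      0.004   0.0002]
 [ 0.0002 -0.0007 -1.    ]]
flange_hole0 0.83 [282.8 297. ] [ 0.544  -0.0728]
flange_hole0 0.8 [228.5 292.1] [ 0.4728 -0.0656]
flange_hole0 0.78 [225.7 227.6] [0.4716 0.0251]
flange_hole0 0.75 [285.  226.5] [0.5438 0.0267]
flange_centre 0.85 [255.8 258. ] [ 0.5084 -0.016 ]
knob top 505 [0.51812599 0.20364514 0.13795133] [0.50804972 0.1932426  0.13436919] [0.52862147 0.21406602 0.14056205]
wheel 8841 ((0.5071331858634949, 0.16033008694648743), 0.059647005051374435)
flange 4663 ((0.5071713924407959, -0.01975855976343155), (0.0900738462805748, 0.12142577767372131), 0.06760627776384354) 0.0891992690202123
```

>>> apply_moves([
  {"x": -42, "y": -7.6, "z": 0, "wx": 0, "wy": 0, "wz": 0, "claw": 60},
  {"x": -42, "y": -7.6, "z": 0, "wx": 0, "wy": 0, "wz": 0, "claw": 60},
  {"x": -42, "y": -7.6, "z": 0, "wx": 0, "wy": 0, "wz": 0, "claw": 60},
  {"x": -42, "y": -7.6, "z": 0, "wx": 0, "wy": 0, "wz": 0, "claw": 60},
  {"x": -42, "y": -7.6, "z": 0, "wx": 0, "wy": 0, "wz": 0, "claw": 60},
  {"x": -42, "y": -7.6, "z": 10, "wx": 0, "wy": 0, "wz": 0, "claw": 60},
  {"x": -42, "y": -7.6, "z": 15, "wx": 0, "wy": 0, "wz": 0, "claw": 60},
  {"x": -42, "y": -7.6, "z": 15, "wx": 0, "wy": 0, "wz": 0, "claw": 60},
  {"x": 0, "y": 0, "z": 0, "wx": 0, "wy": 0, "wz": -9.2, "claw": 60},
  {"x": 0, "y": 0, "z": 0, "wx": 0, "wy": 0, "wz": 0, "claw": 60},
  {"x": 0, "y": 0, "z": 0, "wx": 0, "wy": 0, "wz": 0, "claw": 60},
])

```text
time: 13.22
position: [0.4484, -0.2493, 0.222]
eef_rot: [[-0.161, 0.987, 0.0], [0.987, 0.161, 0.0], [0.0, 0.0, -1.0]]
contact_force: [0.2, 0.5, -0.7]
gripper_width: 0.0513
```

```bash
python3 b.py cov2 cover_hole0:0.006 cover:0; cat > mc.py <<'E'
from h import *
import sys
z=np.load(sys.argv[1]+'.npz');d=z['d'];T=z['T'];p=bot.camera_params('wrist')
v,u=np.mgrid[:384,:512]
C=np.stack([(u-p['cx'])/p['fx']*d,(v-p['cy'])/p['fy']*d,d],-1)@T[:3,:3].T+T[:3,3]
near=(d>0)&(np.hypot(C[...,0]-.446,C[...,1]+.30)<.08)
print('plane',np.median(C[near&(C[...,2]<.02)][:,2]))
im=z['im'].astype(int).sum(2)/3
g=near&(C[...,2]>.04)&(C[...,2]<.05); print('grip top',g.sum(),C[g].mean(0),cv2.minAreaRect(C[g][:,:2].astype(np.float32)))
w=near&(C[...,2]>.004)&(C[...,2]<.009);print('plate',w.sum(),cv2.minAreaRect(C[w][:,:2].astype(np.float32)))
E
python3 mc.py cov2
```

```text
13.275 [ 0.4484 -0.2493  0.222 ] [ 1.6469  0.6204 -0.5281] 0.050942266327747496 [-0.6238  0.3474  1.6303  0.0001  1.1637 -0.7863]
[[-0.1617  0.9868  0.0002]
 [ 0.9868  0.1617 -0.0001]
 [-0.0001  0.0001 -1.    ]]
cover_hole0 0.8 [224.3 243. ] [ 0.4217 -0.3584]
cover_hole0 0.75 [270.  172.7] [ 0.4679 -0.2484]
cover_hole0 0.7 [273.3 237.7] [ 0.4887 -0.3392]
cover_hole0 0.6 [219.3 173.7] [ 0.4022 -0.2605]
cover 0.88 [245.1 210.2] [ 0.4435 -0.3073]
plane 0.003471527577781408
grip top 554 [ 0.44336437 -0.30024855  0.04478187] ((0.44346240162849426, -0.3014729619026184), (0.015988577157258987, 0.055658455938100815), 11.236954689025879)
plate 4385 ((0.443223774433136, -0.30193668603897095), (0.08933763206005096, 0.12064085900783539), 10.479591369628906)
```

View pics/cov2.png

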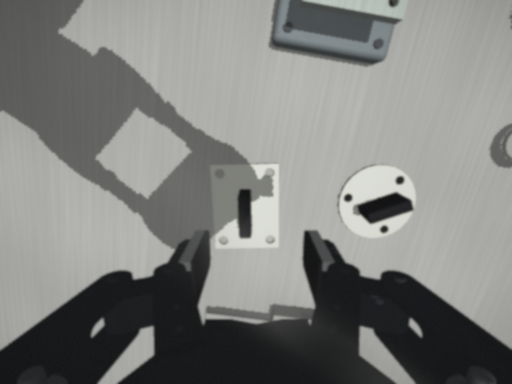

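The cover is square in the image, centred at (245,208), with its grip between the fingers' columns. The depth fit gives centre (0.4433, −0.3017) at 10.7°.

>>> apply_moves([
  {"x": 0, "y": 0, "z": 0, "wx": 0, "wy": 0, "wz": -1.4, "claw": 60},
  {"x": -25.3, "y": -7.3, "z": 40, "wx": 0, "wy": 0, "wz": 0, "claw": 60},
  {"x": -25.3, "y": -7.3, "z": 40, "wx": 0, "wy": 0, "wz": 0, "claw": 60},
  {"x": 0, "y": 0, "z": 40, "wx": 0, "wy": 0, "wz": 0, "claw": 60},
  {"x": 0, "y": 0, "z": 40, "wx": 0, "wy": 0, "wz": 0, "claw": 60},
  {"x": 0, "y": 0, "z": 30, "wx": 0, "wy": 0, "wz": 0, "claw": 60},
  {"x": 0, "y": 0, "z": 18, "wx": 0, "wy": 0, "wz": 0, "claw": 60},
  {"x": 0, "y": 0, "z": 0, "wx": 0, "wy": 0, "wz": 0, "claw": 60},
  {"x": 0, "y": 0, "z": 0, "wx": 0, "wy": 0, "wz": 0, "claw": 0},
  {"x": 0, "y": 0, "z": 0, "wx": 0, "wy": 0, "wz": 0, "claw": 0},
  {"x": 0, "y": 0, "z": 0, "wx": 0, "wy": 0, "wz": 0, "claw": 0},
  {"x": 0, "y": 0, "z": 0, "wx": 0, "wy": 0, "wz": 0, "claw": 0},
], force=50)

```text
time: 14.88
position: [0.4437, -0.3027, 0.015]
eef_rot: [[-0.188, 0.982, 0.001], [0.982, 0.188, -0.001], [-0.001, 0.001, -1.0]]
contact_force: [-0.2, 1.4, 5.9]
gripper_width: 0.0151
```

>>> apply_moves([
  {"x": 0, "y": 0, "z": 0, "wx": 0, "wy": 0, "wz": 0, "claw": 0},
  {"x": 0, "y": 0, "z": 0, "wx": 0, "wy": 0, "wz": 0, "claw": 0},
])

```text
time: 15.12
position: [0.4437, -0.3028, 0.015]
eef_rot: [[-0.188, 0.982, 0.001], [0.982, 0.188, -0.001], [-0.001, 0.001, -1.0]]
contact_force: [0.2, 1.1, 5.7]
gripper_width: 0.0155
```

>>> apply_moves([
  {"x": 0, "y": 0, "z": -15, "wx": 0, "wy": 0, "wz": 0, "claw": 0},
  {"x": 0, "y": 0, "z": -40, "wx": 0, "wy": 0, "wz": 0, "claw": 0},
  {"x": 0, "y": 0, "z": -40, "wx": 0, "wy": 0, "wz": 0, "claw": 0},
  {"x": 0, "y": 0, "z": -40, "wx": 0, "wy": 0, "wz": 5.4, "claw": 0},
  {"x": 0, "y": 0, "z": -40, "wx": 0, "wy": 0, "wz": 5.4, "claw": 0},
  {"x": 40, "y": 9, "z": 0, "wx": 0, "wy": 0, "wz": 0, "claw": 0},
  {"x": 40, "y": 9, "z": 0, "wx": 0, "wy": 0, "wz": 0, "claw": 0},
  {"x": 40, "y": 9, "z": 0, "wx": 0, "wy": 0, "wz": 0, "claw": 0},
  {"x": 40, "y": 9, "z": 0, "wx": 0, "wy": 0, "wz": 0, "claw": 0},
  {"x": 0, "y": 0, "z": 0, "wx": 0, "wy": 0, "wz": 0, "claw": 0},
  {"x": 0, "y": 0, "z": 0, "wx": 0, "wy": 0, "wz": 0, "claw": 0},
])

```text
time: 16.5
position: [0.4792, -0.1425, 0.1898]
eef_rot: [[-0.001, 1.0, 0.001], [1.0, 0.001, -0.001], [-0.001, 0.001, -1.0]]
contact_force: [-0.4, 0.9, -1.6]
gripper_width: 0.0153
```

```bash
python3 b.py held flange_hole0:0.09 ; cat > mh.py <<'E'
from h import *
import sys
n=sys.argv[1];zz=np.load(n+'.npz');d=zz['d'];T=zz['T'];p=bot.camera_params('wrist');s=bot.read_state();t=np.array(s['position'])
v,u=np.mgrid[:384,:512]
C=np.stack([(u-p['cx'])/p['fx']*d,(v-p['cy'])/p['fy']*d,d],-1)@T[:3,:3].T+T[:3,3]
r=C-t
m=(d>0)&(abs(r[...,0])<.06)&(abs(r[...,1])<.08)&(r[...,2]<-.004)&(r[...,2]>-.016)&(v<236)
P=C[m]; A=np.c_[P[:,:2]-P[:,:2].mean(0),np.ones(len(P))]; q=np.linalg.lstsq(A,P[:,2],rcond=None)[0]
print('plate',m.sum(),'tilt deg',np.degrees(q[:2]),'z',q[2],'mean z rel',r[m].mean(0),'min',r[m].min(0),'max',r[m].max(0))
print(cv2.minAreaRect(P[:,:2].astype(np.float32)))
f=(d>0)&(abs(C[...,2]-.09)<.004)&(C[...,1]<.07)&(abs(C[...,0]-.507)<.06)
if f.sum()>50: print('flange',f.sum(),C[f].min(0),C[f].max(0),cv2.minAreaRect(C[f][:,:2].astype(np.float32)))
E
python3 mh.py held
```

```text
16.55 [ 0.4791 -0.1429  0.1896] [ 0.0848 -0.079  -1.307 ] 0.015277119584619723 [-0.4092  0.3699  1.7023 -0.0002  1.0686 -0.4091]
[[ 0.0001  1.      0.0007]
 [ 1.     -0.0001 -0.0005]
 [-0.0005  0.0007 -1.    ]]
flange_hole0 0.88 [326.8 110.9] [ 0.5395 -0.0691]
flange_hole0 0.73 [245.9 106.3] [ 0.4718 -0.0655]
plate 14472 tilt deg [ 0.06792605 -0.14609353] z 0.17994890282095993 mean z rel [ 0.00130869  0.03484189 -0.00944531] min [-0.04406611  0.00088663 -0.01588311] max [ 0.04663716  0.06196715 -0.00412029]
((0.4803973138332367, -0.11165511608123779), (0.09073689579963684, 0.06102864444255829), 0.052527789026498795)
flange 9444 [ 0.46203072 -0.07898432  0.08602948] [0.5523466  0.01246279 0.09204033] ((0.5071853399276733, -0.03325222432613373), (0.090308777987957, 0.09143514931201935), 0.0188837219029665)
```

View pics/held.png

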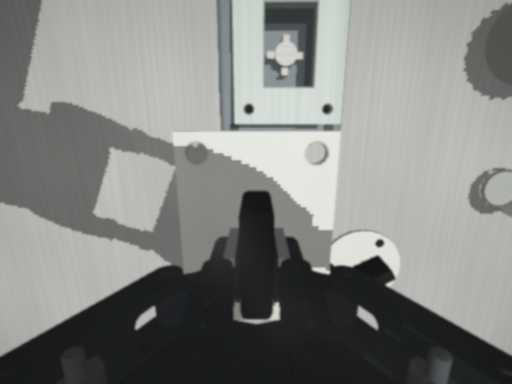

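The held cover is level and square to the flange, with its holes at (196,153) and (317,153). The flange's near holes are at (249,109) and (327,109). Moving over the flange.

>>> apply_moves([
  {"x": 30, "y": 7, "z": 0, "wx": 0, "wy": 0, "wz": 0, "claw": 0},
  {"x": 35, "y": 8, "z": 0, "wx": 0, "wy": 0, "wz": 0, "claw": 0},
  {"x": 35, "y": 8, "z": 0, "wx": 0, "wy": 0, "wz": 0, "claw": 0},
  {"x": 22, "y": 3.8, "z": 0, "wx": 0, "wy": 0, "wz": 0, "claw": 0},
  {"x": 0, "y": 0, "z": 0, "wx": 0, "wy": 0, "wz": 0, "claw": 0},
  {"x": 0, "y": 0, "z": 20, "wx": 0, "wy": 0, "wz": 0, "claw": 0},
  {"x": 0, "y": 0, "z": 20, "wx": 0, "wy": 0, "wz": 0, "claw": 0},
  {"x": 0, "y": 0, "z": 10, "wx": 0, "wy": 0, "wz": 0, "claw": 0},
  {"x": 0, "y": 0, "z": 0, "wx": 0, "wy": 0, "wz": 0, "claw": 0},
  {"x": 0, "y": 0, "z": 0, "wx": 0, "wy": 0, "wz": 0, "claw": 0},
])

```text
time: 17.85
position: [0.5063, -0.0207, 0.1395]
eef_rot: [[0.0, 1.0, 0.001], [1.0, -0.0, -0.0], [-0.0, 0.001, -1.0]]
contact_force: [0.3, 0.2, -0.8]
gripper_width: 0.0153
```

```bash
python3 b.py fin cover_hole0:0.131; python3 mh.py fin; python3 m.py fin|tail -2|head -1
```

```text
17.9 [ 0.5064 -0.0206  0.1396] [-0.4303 -0.4584 -1.4031] 0.015095130379112158 [-0.1586  0.4485  1.7429 -0.      0.949  -0.1586]
[[-0.      1.      0.0011]
 [ 1.      0.     -0.0002]
 [-0.0002  0.0011 -1.    ]]
cover_hole0 0.75 [200.2 153. ] [0.4771 0.0291]
cover_hole0 0.6 [314.2 152.7] [0.5389 0.0292]
plate 14478 tilt deg [ 0.04718975 -0.12574884] z 0.12970120605459168 mean z rel [ 0.00115826  0.03407817 -0.00988852] min [-0.0440343   0.0001586  -0.01575065] max [ 0.04642615  0.06121822 -0.00418816]
((0.5075623989105225, 0.010160703212022781), (0.09046633541584015, 0.06100748851895332), 0.041411224752664566)
flange 856 [0.46178976 0.01733187 0.08609606] [0.55209024 0.04061669 0.09185795] ((0.506939172744751, 0.028974421322345734), (0.09029921889305115, 0.023268474265933037), 0.012419028207659721)m.py:7: RuntimeWarning: Mean of empty slice.
  k=ok&(C[...,2]>.134)&(C[...,2]<.145);print('knob top',k.sum(),C[k].mean(0),C[k].min(0),C[k].max(0))
  ret = um.true_divide(
Traceback (most recent call last):
  File "m.py", line 7, in <module>
    k=ok&(C[...,2]>.134)&(C[...,2]<.145);print('knob top',k.sum(),C[k].mean(0),C[k].min(0),C[k].max(0))
                                                                               ~~~~~~~~^^^
ValueError: zero-size array to reduction operation minimum which has no identity
```

View pics/fin.png

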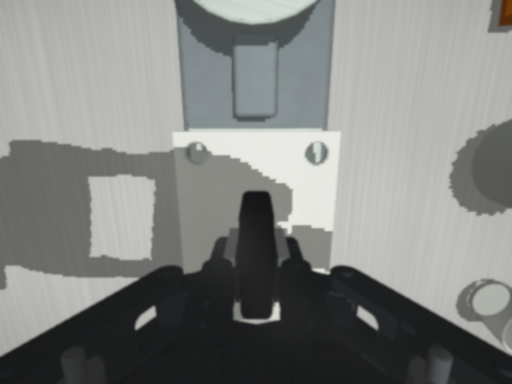

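The cover and flange edges agree within 0.6 mm. I shift −0.6 mm in x and lower to the 15 mm gap.

>>> apply_moves([
  {"x": 0, "y": -0.6, "z": 5, "wx": 0, "wy": 0, "wz": 0, "claw": 0},
  {"x": 0, "y": 0, "z": 7, "wx": 0, "wy": 0, "wz": 0, "claw": 0},
  {"x": 0, "y": 0, "z": 5, "wx": 0, "wy": 0, "wz": 0, "claw": 0},
  {"x": 0, "y": 0, "z": 2.3, "wx": 0, "wy": 0, "wz": 0, "claw": 0},
  {"x": 0, "y": 0, "z": 0, "wx": 0, "wy": 0, "wz": 0, "claw": 0},
  {"x": 0, "y": 0, "z": 0, "wx": 0, "wy": 0, "wz": 0, "claw": 0},
  {"x": 0, "y": 0, "z": 0, "wx": 0, "wy": 0, "wz": 0, "claw": 0},
  {"x": 0, "y": 0, "z": 0, "wx": 0, "wy": 0, "wz": 0, "claw": 0},
])

```text
time: 18.95
position: [0.5054, -0.0204, 0.1198]
eef_rot: [[-0.0, 1.0, 0.0], [1.0, 0.0, 0.0], [0.0, 0.0, -1.0]]
contact_force: [0.2, 0.1, -1.8]
gripper_width: 0.0152
```

```bash
python3 b.py fin2 cover_hole0:0.111 flange_hole0:.09; python3 mh.py fin2; python3 - <<'E'
from h import *
im,d,p,T=cam('scene'); save('sc2.png',cv2.resize(im[120:290,120:400],(784,476),interpolation=cv2.INTER_CUBIC))
E
```

```text
19.0 [ 0.5054 -0.0204  0.1197] [-0.3821 -0.3592 -0.9908] 0.015185534490914195 [-0.1584  0.4782  1.764   0.      0.8992 -0.1586]
[[-0.0002  1.      0.0002]
 [ 1.      0.0002 -0.    ]
 [-0.      0.0002 -1.    ]]
cover_hole0 0.92 [199.1 151.5] [0.4755 0.0302]
cover_hole0 0.6 [315.3 153.4] [0.5386 0.0292]
flange_hole0 0.97 [310.2 150.7] [0.5399 0.0282]
flange_hole0 0.97 [201.7 151.3] [0.4729 0.0278]
flange_hole0 0.73 [199.1 154.8] [0.4711 0.0257]
plate 14481 tilt deg [-0.00830069 -0.10507417] z 0.10994840927420434 mean z rel [ 0.00122891  0.03427913 -0.0097308 ] min [-0.04400277  0.00026969 -0.01586723] max [ 0.04659809  0.06139126 -0.00407987]
((0.5066736936569214, 0.010471882298588753), (0.09060099720954895, 0.06112028285861015), 0.0012230684515088797)
flange 603 [0.46214532 0.02081331 0.08618331] [0.55167349 0.04060861 0.09152592] ((0.5069091320037842, 0.03071175143122673), (0.019795162603259087, 0.0895281434059143), 89.99864196777344)
```

View pics/sc2.png

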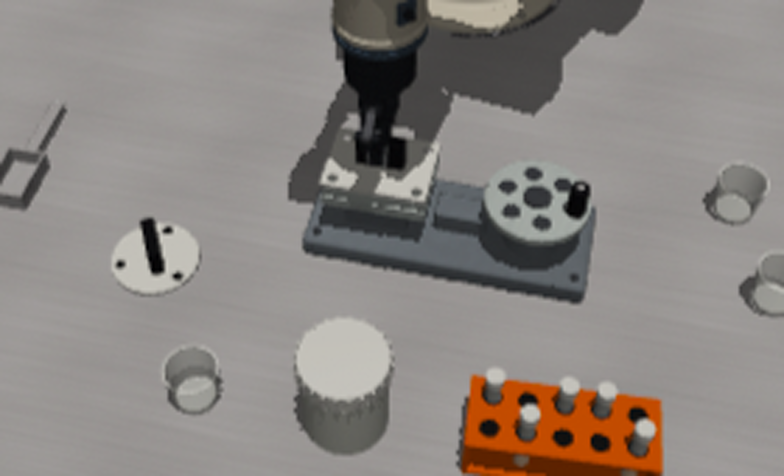

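The scene crop shows the cover hovering over the flange at (380,170) with a visible gap. The knob is back at (578,197), and the round cover, cup, canister and rack are in view and look undisturbed.

```bash
python3 -c "
from rig import bot
print(bot.finish_job(), bot.read_state()['time'])"
```

```text
the job is handed in; nothing more can be done
the job is handed in; nothing more can be done
```

I gripped the handwheel by its knob and turned it once anticlockwise, back to its start. Then I took the rectangular cover by its grip and handed in the job with it held level above the flange, 19 s into the 72 s allowed. No verdict was reported.

**Last checks:**
- **Cover position:** the gap measured about 14.7 mm. The cover's centre was within about 0.5 mm of the flange's in x and y. Tilt was about 0.1°, and its edges were square to the flange to within 0.1°. The arm showed no contact force with the mill.
- **Holes:** only the two +y holes could be seen, and they lined up to about 1–2 mm, roughly the limit of the hole detection. The two -y holes were hidden by the gripper; their position is inferred from the plate's fit.
- **Wheel:** after release the knob measured about 1.4° off its starting angle, so the turn came to roughly 358.6–360° given the measuring noise. Sideways force at the knob stayed at about 10 N or less in the readings. A vertical reading of 8 to 17 N showed while the knob was held and vanished on release.
- **Other objects:** the round cover, cup, canister and rack look undisturbed in the last scene view. I did not measure their positions again.

The first move call and the one sent with it were refused because I left values out of the rows. I sent the rows in full after that, and nothing had moved in between.

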